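Show the inside of a mug to the stock camera

ROBOT

A 6-joint arm with a two-finger parallel gripper is mounted at the origin on a cart in front of the work surface, level with it; the furniture and walls round the work are solid. World frame = base frame: x ahead of the robot, y to its left, z up, the work surface at z = 0. Lengths are in m, angles in degrees, forces in N, time in s.
With the tool pointing down it reaches from about 0.3 to 0.75 m from the base axis. Payload 8.5 kg.
Tool frame: the origin (TCP) lies midway between the tips of the shut fingers; the grasp point (between the pads) lies 19 mm behind it; z points along the fingers, y is the line along which they close (so a half turn about z gives the same grasp; the last joint's range is limited). The gripper opens to 85 mm and grips with 20 to 120 N. Pads are 22 mm wide; open, the fingers measure 114 mm over their backs; the gripper's body (76 mm by 85 mm) begins 54 mm behind the grasp point. The pads swing forward as they close: fully open they stand 13 mm farther back than shut.
Start: joints at [-75.533, 21.807, 74.336, -0, 83.858, -12.336], TCP at [0.248, -0.491, 0.231] pointing down, gripper open.
Joint ranges: [-178.18, 178.18], [-50.72, 133.34], [12.68, 142.11], [-81.47, 261.47], [9.98, 163.14], [-165.26, 165.26]. Speed limits (degrees/s): [136.94, 136.94, 180, 180, 180, 180].

INTERFACE

Orientations are given as a 3x3 rotation matrix whose columns are the frame's x, y, z axes.
In Python, from rig import env, viewer, recognise, pinpoint gives the robot as it stands.
- The arm moves only by the tool move_arm, never from a script. Its argument "plan" is text: rows parted by semicolons, each of 7 numbers parted by spaces: the shift along the tool's x, y, z in m, then the turn, a rotation vector about the tool's x, y, z in rad, then the finger opening in m, from 0 to 0.0854. A call has 1 to 12 rows; each row shifts and turns the commanded pose from where the row before left it, along the tool's axes as they then stand; what a row does not reach is not made up. A row lasts 1/8 s, in which the tool goes at most 62.5 mm and 10.7 degrees, less where a joint would pass 70% of its speed; a pose out of reach is approached as far as the arm can. A call is refused whole if a number of a shift passes 0.0625 or a number of a turn 0.188, either way. A call with a gripper value outside its range is refused whole. The fingers move at their own pace and stop on an object; "grip_force" is the grip in N (left out, the last holds). Time passes only in rows, so rows that do not move let the fingers close. It gives the time, the measured TCP pose, the force, the opening and the grip force at its end, in the units of the state.
- env.observe(): the state, without advancing time (a new reading comes with each control period).
- viewer.get_image(name): name is "scene" or "top" or "wrist"; returns (picture, depth): 384x512x3 uint8, red, green, blue; 384x512 float32, m along the optical axis (not along the pixel's ray), 0 where there is no reading.
- viewer.calibration(name): a dict with "fx", "fy", "cx", "cy" (pixels), "R" (3x3) and "t" (3): a world point X has camera coordinates R X + t. Camera axes: x right, y down, z forward; pixel columns grow to the right and rows downward; lengths in m; the calibration is good to about 2 mm. A picture is of the moment at which its call begins: read the wrist's pose just before it. calibration takes no time and is no camera call; for the wrist camera it gives the pose at the moment of the call.
- env.close_job(): hands the job in; it is judged then, once.
Trained networks look in the newest picture that a camera, given by its name, has taken for a name from the list of things; names that differ only in an ending like _2 or _b are one class to them, and where a whole thing is asked for, a point or a joint stands for the part that bears it (a point fixed in the world has none). Each returns a list of dicts, best first, with "conf" (0 to 1); they miss things now and then, are a little off and sometimes report something else, mostly with a low value. They report only what shows in the picture. A call takes as long as a camera call.
- recognise(camera, name): "extent" ([centre column, centre row, width, height] in pixels, round what is visible of it).
- pinpoint(camera, name): "pixel" ([column, row] in pixels: a listed point, or the origin of a listed thing).
The state is a dict: "time_s": time; "q": joint angles; "qvel": joint speeds; "joint_efforts": joint torques, N m; "position": TCP position; "tool_rot": TCP orientation; "ft_force": force on the tool from outside, world axes, zero at the start; "wrist_torque": the same for the moment, N m; "grip_width": finger opening in m; "gripper_force": force on a finger pad.
Only numpy, scipy, OpenCV 4.12 (cv2) and the standard library are available. Lean on these libraries where they do the work, as an engineer would, in place of code of your own. Each camera call takes 0.05 s, during which the arm holds its last target. There are 200 camera calls.

TASK

Ease the short mug up and off its hook on the little rack, and hold it up to the stock camera so that the lens looks straight into the mug: the camera is tipped down a little, so tip the mug's mouth up to face it squarely, centred in front of the lens with the rim about 12 cm from the glass. Finish while still holding it there, quite still. Leave the tall mug hanging, do not wrench or knock the mug against the rack, and do not shift the camera or the things standing on the table.

Things in the scene. Friction and masses are not known exactly. Their poses are not given: they have to be found in the camera images.
- mug_rack: Wooden rack, fixed: base 100 x 270 x 18 mm, bar at the back, two 6 mm steel J hooks pointing along its -x, to the robot. Origin mid-underside, z up. Hooks at y -68 and +68 mm; a mug hangs at x -35, rod axis 155 mm high; its upturned tip ends at x -59, 11 mm above the rod there. A handle comes off by rising over 11 mm, then going 35 mm along -x; the mug body is clear after 65.
- short_mug: Cream mug with a bare clay foot, the shorter of two on the rack (either hook), 72 mm across, 74 mm long, 0.14 to 0.28 kg. Hangs sideways by a squared handle. Origin: middle of the underside of the handle's crossbar, resting on the hook. Hanging: z up, y along the mug's axis from mouth to foot. Handle opening 32 wide, 30 high: on the hook it can rise 24 mm before its wall meets the rod.
- short_mug_handle (a point): Middle of the top face of the short mug's handle, 8 mm above the mug's origin; axes as the mug. The crossbar is 48 mm long (y), 14 wide (x), 8 thick; the two legs go straight down from its ends, with flat outer faces at y -24 and +24 mm to grasp, and meet the mug's wall 38 mm below this point.
- short_mug_mouth (a point): Centre of the short mug's rim (wall 4 mm thick, clay-coloured foot at the other end): in the mug's frame x 0, y -47 mm, z -66 mm. Axes as the mug.
- short_mug_foot (a point): Centre of the short mug's underside: in the mug's frame x 0, y +27 mm, z -66 mm. Axes as the mug.
- tall_mug: The tall mug on the other hook: same diameter and handle, 104 mm long. Origin and axes as for the short mug. To be left hanging.
- lens (a point): Centre of the front glass of the stock camera, a compact camera (106 mm wide, 60 high) on a small black tripod on the white board; barrel 54 mm across, its end flush with the glass, some 0.2 m above the board. Camera axes: the lens looks along -x, z is the camera's up, y points to its grip (left as the robot faces it).
- camera_head (a joint): Stiff tilt of the camera on its tripod, rad: 0 looks level, larger looks down by that angle. Not to be changed.
- sake_cup_1: Small green cup, 64 mm across and 50 mm high, standing on the white board. Origin at the middle of its underside. To be left alone.
- card_clip: Small black iron clip on a square foot, 44 x 36 mm and 73 mm high, standing on the white board. Origin at the middle of its underside. To be left alone.

How it is judged (in metres and radians):
On the way:
1. the short mug is off its hook and in the fingers (distance of short_mug from where it was at the start of the episode above 0.06 m and contact force between the fingers and short_mug above 1 N and contact force between short_mug and mug_rack below 0.05 N), for 0.2 s.
At the end, for the whole second after the job is handed in: The short mug is in the fingers and still, its mouth towards the lens: the rim's centre is 9 to 15 cm in front of the glass and within 20 mm of the lens axis sideways and in height, and the mug's axis is within 0.2 rad of the lens axis. The tall mug still hangs (x of short_mug_mouth in the frame of lens between -0.15 and -0.09 m and x of short_mug_foot in the frame of lens below -0.14 m and y of short_mug_mouth in the frame of lens between -0.02 and 0.02 m and z of short_mug_mouth in the frame of lens between -0.02 and 0.02 m and angle between the y axis of short_mug and the x axis of lens, either way round below 0.2 rad and contact force between the fingers and short_mug above 1 N and linear speed of short_mug below 0.02 m/s and angular speed of short_mug below 0.2 rad/s and distance between tall_mug and mug_rack above 0.14 m); the arm keeps its last pose, push and grip.
It fails at once if the tall mug is knocked from where it hangs (over 30 mm) (distance of tall_mug from where it was at the start of the episode above 0.03 m).
It fails at once if once it has left its seat, the short mug is wrenched or knocked against the rack with over 30 N (contact force between short_mug and mug_rack above 30 N and distance of short_mug from where it was at the start of the episode above 0.01 m).
It fails at once if the camera is shifted over 10 mm (distance of lens from where it was at the start of the episode above 0.01 m).
It fails at once if the small cup is shifted over 20 mm (distance of sake_cup_1 from where it was at the start of the episode above 0.02 m).
It fails at once if the iron clip is shifted over 20 mm (distance of card_clip from where it was at the start of the episode above 0.02 m).
It also fails if it takes over 38 s, if anything falls off the work surface, if the arm or the gripper's body presses on something with over 40 N, if the wrist force passes 120 N, or if a joint passes its speed limit or range.

## Working session

There is one attempt and no reset: what is moved stays moved. The work goes in short steps, Python scripts to look and compute and a tool call to move; the robot and the scene stay as the last step left them, time stands still between calls to the robot, and variables do not carry over. Pictures are saved under pics/ and viewed, at most 10 in all, crops included, and the job is handed in when it is done.

Besides the shell and the picture viewer there is one more tool, called after "Request:" by a JSON object that holds its "method" and its "body", one argument or row to a line. move_arm: Moves the arm, as the interface text tells. Its arguments: {"type":"object","properties":{"plan":{"type":"string"},"grip_force":{"type":"number"}},"required":["plan"]}

```bash
mkdir -p pics; ls
cat > h.py <<'E'
import numpy as np, cv2
from rig import env, viewer, recognise, pinpoint
def snap(n):
    c=viewer.calibration(n); im,d=viewer.get_image(n); return im,d,c
def world(c,u,v,z):
    p=np.array([(u-c['cx'])/c['fx']*z,(v-c['cy'])/c['fy']*z,z]); return np.array(c['R']).T@(p-np.array(c['t']))
def proj(c,X):
    p=np.array(c['R'])@np.array(X)+np.array(c['t']); return np.array([c['fx']*p[0]/p[2]+c['cx'],c['fy']*p[1]/p[2]+c['cy']])
def med(d,u,v,r=2):
    a=d[int(v)-r:int(v)+r+1,int(u)-r:int(u)+r+1]; a=a[a>0]; return np.median(a) if a.size else 0
def tri(c1,u1,c2,u2):
    P=[]
    for c in(c1,c2):
        K=np.array([[c['fx'],0,c['cx']],[0,c['fy'],c['cy']],[0,0,1]]);P.append(K@np.c_[np.array(c['R']),np.array(c['t'])])
    X=cv2.triangulatePoints(P[0],P[1],np.array(u1,float).reshape(2,1),np.array(u2,float).reshape(2,1)).ravel();return X[:3]/X[3]
E
python3 - <<'E'
from h import *
np.set_printoptions(precision=4,suppress=True)
ims=[]
for n in("scene","top","wrist"):
    im,d,c=snap(n); ims.append(im); cv2.imwrite(f"pics/{n}0.png",im[:,:,::-1])
    np.savez(f"{n}0.npz",im=im,d=d,**{k:np.array(v) for k,v in c.items()})
    print(n,'cam at',-np.array(c['R']).T@np.array(c['t']),'fwd',np.array(c['R'])[2],c['fx'])
    if n=='wrist':continue
    for t in["short_mug","short_mug_handle","short_mug_mouth","short_mug_foot","tall_mug","lens","mug_rack","sake_cup_1","card_clip"]:
        for r in pinpoint(n,t)[:2]:
            u,v=r['pixel'];z=med(d,u,v);print(t,round(r['conf'],2),np.array(r['pixel']),z,world(c,u,v,z) if z else '')
print(env.observe())
E
```

```text
pics
scene cam at [-0.4147 -0.9372  1.0049] fwd [ 0.6549  0.4878 -0.5772] 487.6709658715051
short_mug 0.94 [172.1 167.2] 1.5838726 [0.5059 0.0718 0.158 ]
short_mug_handle 0.55 [172.1 161.2] 1.6686388 [0.565  0.1324 0.1295]
short_mug_mouth 0.73 [188.1 185.3] 1.6458265 [0.5441 0.0478 0.0738]
short_mug_mouth 0.66 [208.9 173.1] 0.93424326 [ 0.164  -0.4029  0.4945]
short_mug_foot 0.89 [162.7 180.3] 1.7920331 [0.5836 0.2169 0.0083]
tall_mug 0.66 [166.7 180.7] 1.5997851 [0.4835 0.082  0.1138]
tall_mug 0.66 [343.7 257.1] 1.4030907 [ 0.565  -0.5272  0.032 ]
lens 0.69 [315.9 179.6] 1.4014659 [ 0.6241 -0.3912  0.2168]
mug_rack 0.57 [197.  204.3] 1.6508591 [0.5338 0.0056 0.0177]
mug_rack 0.19 [162.4 176.1] 1.8061527 [0.5983 0.2319 0.0131]
sake_cup_1 0.77 [344.7 256. ] 1.4000574 [ 0.566  -0.5294  0.0366]
card_clip 0.81 [321.9 286.6] 1.3347254 [ 0.4437 -0.5248  0.0149]
top cam at [ 0.3172 -0.2099  1.3727] fwd [ 0.2071 -0.0015 -0.9783] 396.5951702833059
short_mug 0.79 [160.9 211. ] 1.2214315 [0.5094 0.0727 0.1644]
short_mug_handle 0.9 [156.5 208.4] 1.2654572 [0.5243 0.0971 0.1225]
short_mug_mouth 0
[... 518 characters left out ...]
 ] 1.3478138 [ 0.4526 -0.5222  0.0241]
wrist cam at [ 0.3104 -0.4606  0.3747] fwd [-0.2435 -0.1237 -0.962 ] 298.7214891151161
{'time_s': 1.05, 'q': array([-75.5328,  21.8074,  74.3368,  -0.0004,  83.8589, -12.3378]), 'qvel': array([ 0.0214, -0.0478,  0.0172, -0.0091,  0.0183, -0.0401]), 'joint_efforts': array([ -0.0013, -44.8339, -23.1471,  -0.0003,   0.0005,   0.    ]), 'position': array([ 0.248 , -0.4909,  0.2313]), 'tool_rot': array([[ 0.8925,  0.451 , -0.    ],
       [ 0.451 , -0.8925,  0.0001],
       [ 0.    , -0.0001, -1.    ]]), 'ft_force': array([-0.4488, -0.5668, -0.049 ]), 'wrist_torque': array([ 0.0067,  0.0356, -0.0116]), 'gripper_force': 0.0, 'grip_width': 0.08535582548887448}
```

View pics/scene0.png

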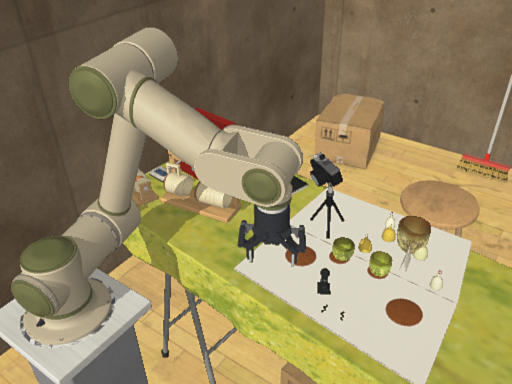

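View pics/top0.png

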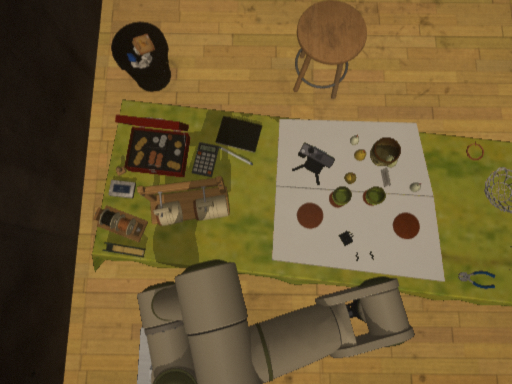

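The scene shows the two mugs on the rack at about (175,185) and (213,195), and the camera at (325,170). The top view shows the mugs at (165,214) and (212,207) and the camera at (315,155). I need enlargements.

Run:
```python
import cv2,numpy as np
s=cv2.imread('pics/scene0.png');t=cv2.imread('pics/top0.png')
f=lambda im,x,y,w,h:cv2.resize(im[y:y+h,x:x+w],(400,300),interpolation=cv2.INTER_CUBIC)
cv2.imwrite('pics/m0.png',np.vstack([np.hstack([f(s,140,145,120,90),f(s,290,140,80,60)]),np.hstack([f(t,130,165,120,90),f(t,280,135,80,60)])]))
```

```text
(no output)
```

View pics/m0.png

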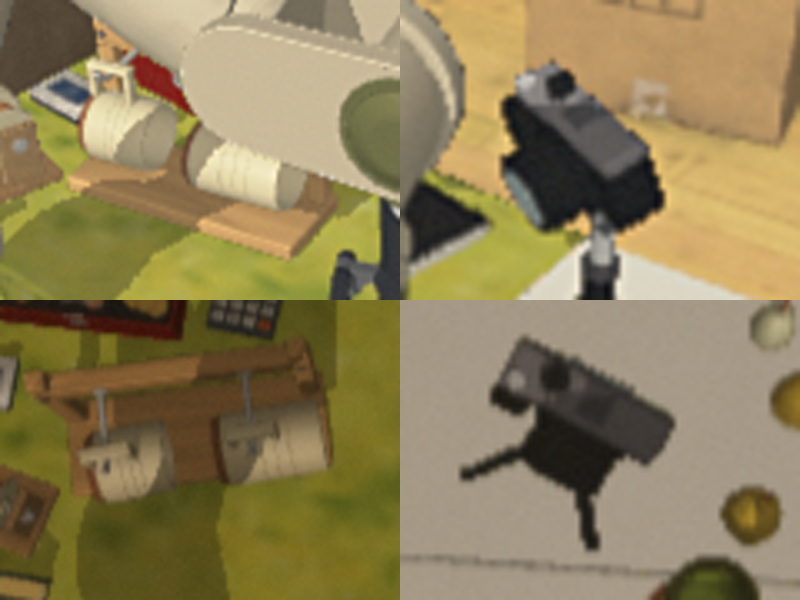

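Short mug is the left one (y about +0.075, clay foot to the left, mouth to the right). The lens looks towards the robot and to its left.

Run:
```python
from h import *
np.set_printoptions(precision=4,suppress=True)
S={n:dict(np.load(f"{n}0.npz")) for n in("scene","top")}
pp={'short_mug':((172.1,167.2),(160.9,211)),'handle':((172.1,161.2),(156.5,208.4)),'mouth':((188.1,185.3),(180.8,210.6)),'foot':((162.7,180.3),(157.2,214)),'lens':((315.9,179.6),(306.9,172.6)),'rack':((197,204.3),(189.3,204.1))}
for k,(a,b) in pp.items():
    X=tri(S['scene'],a,S['top'],b);print(k,X,proj(S['scene'],X)-a,proj(S['top'],X)-b)
def cloud(c,lo,hi):
    d=c['d'];v,u=np.nonzero(d>0);z=d[v,u];p=np.c_[(u-c['cx'])/c['fx']*z,(v-c['cy'])/c['fy']*z,z]
    W=(p-c['t'])@c['R'];m=((W>lo)&(W<hi)).all(1);return W[m]
for n in S:
    W=cloud(S[n],[.56,-.5,.17],[.78,-.3,.35]);print(n,len(W),W.min(0),W.max(0))
    # top face: ransac plane, normal near up
    rng=np.random.default_rng(0);best=(0,)
    for _ in range(3000):
        a=W[rng.choice(len(W),3,False)];q=np.cross(a[1]-a[0],a[2]-a[0]);l=np.linalg.norm(q)
        if l<1e-6: continue
        q/=l;q*=np.sign(q[2]); 
        if q[2]<.75: continue
        m=abs((W-a[0])@q)<.003
        if m.sum()>best[0]:best=(m.sum(),m)
    P=W[best[1]];c0=P.mean(0);_,s,Vt=np.linalg.svd(P-c0)
    nn=Vt[2]*np.sign(Vt[2,2]);print(' top plane',len(P),c0,'n',nn,'tilt',np.degrees(np.arccos(nn[2])),'long',Vt[0],s/np.sqrt(len(P))*np.sqrt(12))
for n in S:
    W=cloud(S[n],[.4,-.2,.135],[.7,.2,.25]);print(n,len(W));
    for w in W[::max(1,len(W)//40)]:print(w)
```

```text
short_mug [0.5104 0.0757 0.1543] [ 0.1954 -0.0161] [-0.2215  0.2156]
handle [0.5182 0.0836 0.1704] [-0.5017  0.0381] [ 0.5769 -0.5583]
mouth [0.522  0.0246 0.0955] [ 0.1109 -0.0114] [-0.1225  0.1175]
foot [0.501  0.1086 0.0965] [ 2.548  -0.2281] [-2.7979  2.7968]
lens [ 0.6318 -0.3807  0.2066] [-2.0399  0.5529] [ 2.3639 -1.9656]
rack [ 0.5551  0.0189 -0.0003] [ 1.639  -0.2057] [-1.7562  1.69  ]
scene 780 [ 0.6149 -0.4544  0.1723] [ 0.7032 -0.3412  0.2668]
 top plane 261 [ 0.6527 -0.3957  0.2499] n [-0.4272  0.255   0.8675] tilt 29.832479667559806 long [-0.4226 -0.9045  0.0577] [0.0929 0.0596 0.0056]
top 663 [ 0.6181 -0.4475  0.2077] [ 0.7089 -0.3428  0.2704]
 top plane 314 [ 0.6575 -0.3938  0.2518] n [-0.3788  0.2405  0.8937] tilt 26.66240891450871 long [-0.5216 -0.8531  0.0085] [0.0964 0.0618 0.0058]
scene 171
[0.5654 0.146  0.1653]
[0.562  0.1436 0.1599]
[0.5621 0.1444 0.1556]
[0.5601 0.1226 0.1638]
[0.5649 0.1334 0.1539]
[0.564  0.143  0.1472]
[0.5639 0.1232 0.1539]
[0.5616 0.1362 0.1467]
[0.5661 0.1214 0.1494]
[0.5649 0.1455 0.1379]
[0.5628 0.1234 0.1464]
[0.5644 0.1057 0.1516]
[
[... 1039 characters left out ...]
.1745]
[ 0.5914 -0.0078  0.1692]
[ 0.5944 -0.0815  0.1598]
[0.587  0.1071 0.1687]
[0.5874 0.0321 0.1706]
[ 0.5894 -0.0416  0.1654]
[0.5844 0.1234 0.1653]
[0.5841 0.0444 0.1705]
[ 0.5869 -0.0287  0.1619]
[0.5799 0.1057 0.1723]
[0.5812 0.0319 0.1702]
[ 0.5837 -0.0572  0.1632]
[0.5774 0.0781 0.1706]
[0.582  0.0069 0.153 ]
[0.5744 0.1001 0.1686]
[0.579  0.0292 0.1509]
[0.5709 0.0963 0.1705]
[0.565  0.1363 0.1813]
[0.573  0.0706 0.1469]
[0.5663 0.0824 0.1627]
[0.5572 0.0823 0.1605]
[ 0.542  -0.0745  0.1663]
[ 0.5356 -0.0624  0.1666]
[ 0.5327 -0.0809  0.1659]
[ 0.527  -0.0371  0.1601]
[0.5184 0.0756 0.1666]
[0.5159 0.0637 0.1636]
[0.5123 0.0505 0.1672]
[0.5055 0.0928 0.1683]
[0.4908 0.0713 0.1645]
```

```bash
cat >> h.py <<'E'
from scipy.spatial.transform import Rotation as Ro, Slerp
def rows(p0,R0,p1,R1,n,w):
    """equal straight steps from (p0,R0) to (p1,R1): rows in tool axes"""
    sl=Slerp([0,1],Ro.from_matrix([R0,R1])); k=(Ro.from_matrix(R0).inv()*Ro.from_matrix(R1)).as_rotvec()/n
    for i in range(n):
        R=sl(i/n).as_matrix(); s=R.T@(np.array(p1)-np.array(p0))/n
        print(' '.join('%.4f'%x for x in (*s,*k)),w,';')
def down(yaw):  # tool z down, tool y at yaw deg
    a=np.radians(yaw); y=np.array([np.cos(a),np.sin(a),0]); z=np.array([0,0,-1.]); return np.c_[np.cross(y,z),y,z]
E
python3 - <<'E'
from h import *
o=env.observe(); rows(o['position'],o['tool_rot'],[.455,.06,.30],down(-83),12,.0854)
E
```

```text
0.0361 -0.0332 -0.0057 -0.0000 0.0000 0.0288 0.0854 ;
0.0351 -0.0342 -0.0057 -0.0000 0.0000 0.0288 0.0854 ;
0.0341 -0.0352 -0.0057 -0.0000 0.0000 0.0288 0.0854 ;
0.0331 -0.0362 -0.0057 -0.0000 0.0000 0.0288 0.0854 ;
0.0320 -0.0371 -0.0057 -0.0000 0.0000 0.0288 0.0854 ;
0.0310 -0.0380 -0.0057 -0.0000 0.0000 0.0288 0.0854 ;
0.0299 -0.0389 -0.0057 -0.0000 0.0000 0.0288 0.0854 ;
0.0287 -0.0398 -0.0057 -0.0000 0.0000 0.0288 0.0854 ;
0.0276 -0.0406 -0.0057 -0.0000 0.0000 0.0288 0.0854 ;
0.0264 -0.0413 -0.0057 -0.0000 0.0000 0.0288 0.0854 ;
0.0252 -0.0421 -0.0057 -0.0000 0.0000 0.0288 0.0854 ;
0.0240 -0.0428 -0.0057 -0.0000 0.0000 0.0288 0.0854 ;
```

Request:
{"method": "move_arm", "body": {
  "plan": "0.036 -0.033 -0.0057 0 0 0.029 0.0854; 0.035 -0.034 -0.0057 0 0 0.029 0.0854; 0.034 -0.035 -0.0057 0 0 0.029 0.0854; 0.033 -0.036 -0.0057 0 0 0.029 0.0854; 0.032 -0.037 -0.0057 0 0 0.029 0.0854; 0.031 -0.038 -0.0057 0 0 0.029 0.0854; 0.030 -0.039 -0.0057 0 0 0.029 0.0854; 0.029 -0.040 -0.0057 0 0 0.029 0.0854; 0.028 -0.041 -0.0057 0 0 0.029 0.0854; 0.026 -0.041 -0.0057 0 0 0.029 0.0854; 0.025 -0.042 -0.0057 0 0 0.029 0.0854; 0.024 -0.043 -0.0057 0 0 0.028 0.0854"
}}

```text
time_s: 2.55
position: [0.4561, 0.061, 0.3001]
tool_rot: [[0.993, 0.12, 0.001], [0.12, -0.993, -0.0], [0.001, 0.0, -1.0]]
ft_force: [0.8, -1.1, 0.9]
grip_width: 0.0855
gripper_force: 0.0
```

Run:
```python
from h import *
np.set_printoptions(precision=4,suppress=True)
o=env.observe();print(o['time_s'],o['position'],o['tool_rot'],o['q'])
S={}
for n in("wrist","scene","top"):
    im,d,c=snap(n);S[n]=(im,d,c)
    cv2.imwrite(f"pics/{n}1.png",im[:,:,::-1]);np.savez(f"{n}1.npz",im=im,d=d,**{k:np.array(v) for k,v in c.items()})
    for t in["short_mug","short_mug_handle","short_mug_mouth","short_mug_foot","tall_mug","lens","mug_rack"]:
        for r in pinpoint(n,t)[:1]:
            u,v=r['pixel'];z=med(d,u,v,1);print(n,t,round(r['conf'],2),np.array(r['pixel']),world(c,u,v,z) if z else '')
```

```text
2.55 [0.4561 0.061  0.3001] [[ 0.9928  0.1197  0.0005]
 [ 0.1197 -0.9928 -0.0001]
 [ 0.0005  0.0002 -1.    ]] [-7.1741 10.0255 79.712  -0.0041 90.2305 75.9531]
wrist short_mug 0.55 [254.4 117.2] [0.5133 0.0743 0.1666]
wrist short_mug_handle 0.9 [255.6 117.4] [0.5132 0.0732 0.1667]
wrist short_mug_mouth 0.67 [297.1 110. ] [0.5239 0.0326 0.1277]
wrist short_mug_foot 0.66 [229.9 113.5] [0.5139 0.0966 0.1661]
wrist tall_mug 0.64 [398.9 115. ] [ 0.5307 -0.0548  0.1664]
wrist lens 0.51 [305.4  82.6] [0.56   0.0144 0.0183]
wrist mug_rack 0.7 [304.2  84.8] [0.557  0.0156 0.0183]
scene short_mug 0.96 [171.5 166.6] [0.5046 0.0728 0.1607]
scene short_mug_handle 0.8 [174.7 160.8] [0.5703 0.125  0.1308]
scene short_mug_mouth 0.66 [188.8 183.1] [0.5484 0.0476 0.0804]
scene short_mug_foot 0.68 [163.  177.6] [0.5947 0.2258 0.0107]
scene tall_mug 0.7 [208.4 174.4] [ 0.5321 -0.0604  0.164 ]
scene lens 0.97 [314.4 176.8] [ 0.6204 -0.3878  0.2272]
scene mug_rack 0.6 [195.7 204.7] [0.5298 0.0081 0.0175]
top short_mug 0.71 [160.1 213.2] [0.4643 0.016  0.4141]
top short_mug_handle 0.56 [157.5 211.5] [ 0.4458 -0.0121  0.5571]
top short_mug_mouth 0.62 [182.8 208.5] [0.5424 0.0319 0.0174]
top short_mug_foot 0.48 [159.2 214.8] [0.4604 0.018  0.4137]
top tall_mug 0.66 [202.7 203.5] [ 0.534  -0.0553  0.1662]
top lens 0.67 [305.8 172.6] [ 0.6783 -0.3974  0.0068]
top mug_rack 0.69 [191.6 204.6] [0.5565 0.0022 0.0169]
```

View pics/wrist1.png

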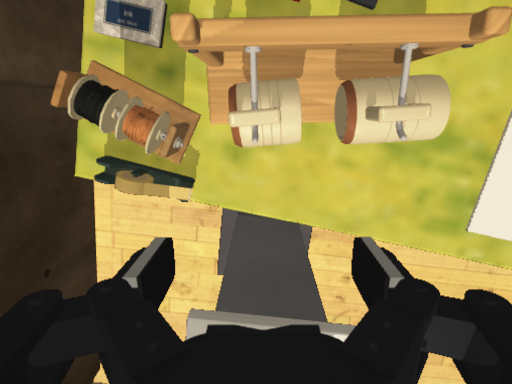

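The wrist view shows the short mug's crossbar at about (255,117), with the rod under it and clear space all round. Next I'll fit the crossbar.

Run:
```python
from h import *
np.set_printoptions(precision=4,suppress=True)
c=dict(np.load('wrist1.npz'));d=c['d']
v,u=np.nonzero(d>0);z=d[v,u];W=(np.c_[(u-c['cx'])/c['fx']*z,(v-c['cy'])/c['fy']*z,z]-c['t'])@c['R']
def bar(lo,hi):
    m=((W>lo)&(W<hi)).all(1);P=W[m];hull=cv2.minAreaRect((P[:,:2]*1000).astype(np.float32))
    print(m.sum(),P.mean(0),'z med',np.median(P[:,2]),hull,'pix',u[m].min(),u[m].max(),v[m].min(),v[m].max())
    q=np.linalg.svd(P-P.mean(0))[2];print(q[0],np.degrees(np.arctan2(q[0,1],q[0,0])))
bar([.48,.04,.161],[.535,.115,.18])
bar([.50,-.1,.161],[.55,-.02,.18])
# rack back bar direction + rod
m=((W>[.56,-.12,.165])&(W<[.64,.12,.175])).all(1);q=np.linalg.svd(W[m]-W[m].mean(0))[2];print(q[0],W[m].mean(0))
m=((W>[.54,.06,.14])&(W<[.57,.1,.163])).all(1);print(W[m].mean(0),np.linalg.svd(W[m]-W[m].mean(0))[2][0],W[m].max(0))
print(W[(W[:,0]<.68)&(abs(W[:,1])<.18)&(W[:,0]>.5)][:,2].max())
```

```text
877 [0.5125 0.0746 0.1661] z med 0.16623854510641817 ((513.5735473632812, 74.820068359375), (36.14242935180664, 42.99722671508789), 48.12483596801758) pix 228 280 92 142
[-0.211   0.9775 -0.0044] 102.18330037233493
921 [ 0.532  -0.0584  0.1661] z med 0.16626377122390523 ((525.2709350585938, -60.390869140625), (30.685619354248047, 47.490116119384766), 10.168606758117676) pix 376 430 103 139
[-0.1846  0.9827 -0.0143] 100.63681139968647
[-0.1348  0.9909 -0.0012] [0.5918 0.0108 0.1703]
[0.5558 0.0817 0.1598] [-0.9319 -0.3611  0.0333] [0.57   0.0999 0.163 ]
0.19344904129705837
```

Run:
```python
from h import *
np.set_printoptions(precision=4,suppress=True)
c=dict(np.load('wrist1.npz'));d=c['d']
v,u=np.nonzero(d>0);z=d[v,u];W=(np.c_[(u-c['cx'])/c['fx']*z,(v-c['cy'])/c['fy']*z,z]-c['t'])@c['R']
for ctr in((.513,.0746),(.531,-.0585)):
    P=W[(W[:,2]>.160)&(W[:,2]<.172)&(np.hypot(W[:,0]-ctr[0],W[:,1]-ctr[1])<.035)]
    for _ in range(8):
        m=P.mean(0);q=np.linalg.svd(P-m)[2][0];e=(P-m)[:,:2]@np.array([-q[1],q[0]]);P=P[abs(e)<max(.009,2*e.std()*.9)] if abs(e).max()>.009 else P
    s=(P-m)@q;print(len(P),m,q,np.degrees(np.arctan2(q[1],q[0])),np.ptp(s),m+q*(s.max()+s.min())/2)
o=env.observe();rows(o['position'],o['tool_rot'],[.513,.0745,.22],down(-79),5,.0854)
```

```text
814 [0.5137 0.0748 0.1661] [-0.2015  0.9795 -0.0048] 101.62335918987142 0.04801929567342908 [0.5137 0.0749 0.1661]
849 [ 0.5336 -0.0581  0.1661] [-0.1777  0.9839 -0.017 ] 100.2353557291909 0.04753337423067636 [ 0.5337 -0.0588  0.1661]
0.0117 -0.0016 0.0159 -0.0000 0.0000 -0.0142 0.0854 ;
0.0117 -0.0015 0.0159 -0.0000 0.0000 -0.0142 0.0854 ;
0.0118 -0.0013 0.0159 -0.0000 0.0000 -0.0142 0.0854 ;
0.0118 -0.0011 0.0159 -0.0000 0.0000 -0.0142 0.0854 ;
0.0118 -0.0010 0.0159 -0.0000 0.0000 -0.0142 0.0854 ;
```

Request:
{"method": "move_arm", "body": {
  "plan": "0.0118 -0.0016 0.016 0 0 -0.0143 0.0854; 0.0118 -0.0015 0.016 0 0 -0.0143 0.0854; 0.0118 -0.0013 0.016 0 0 -0.0143 0.0854; 0.0118 -0.0012 0.016 0 0 -0.0143 0.0854; 0.0118 -0.0012 0.016 0 0 -0.0143 0.0854; 0 0 0.018 0 0 0 0.0854; 0 0 0.018 0 0 0 0.0854; 0 0 0.018 0 0 0 0.0854; 0 0 0.018 0 0 0 0.075; 0 0 0.015 0 0 0 0.065",
  "grip_force": 40
}}

```text
time_s: 5.0
position: [0.5133, 0.075, 0.1314]
tool_rot: [[0.981, 0.192, -0.001], [0.192, -0.981, 0.0], [-0.0, -0.0, -1.0]]
ft_force: [0.4, 0.0, -0.4]
grip_width: 0.0655
gripper_force: 0.0
```

Run:
```python
from h import *
im,d,c=snap('wrist');cv2.imwrite('pics/wrist2.png',im[:,:,::-1]);o=env.observe();print(o['position'],o['tool_rot'],o['grip_width'],o['ft_force'])
```

```text
[0.51249756 0.07500125 0.12971499] [[ 9.81484327e-01  1.91508890e-01 -3.58622540e-03]
 [ 1.91511197e-01 -9.81490380e-01  3.08169824e-04]
 [-3.46082847e-03 -9.89266171e-04 -9.99993522e-01]] 0.06497395660782199 [-0.17715921  0.74502373 -1.3477105 ]
```

View pics/wrist2.png

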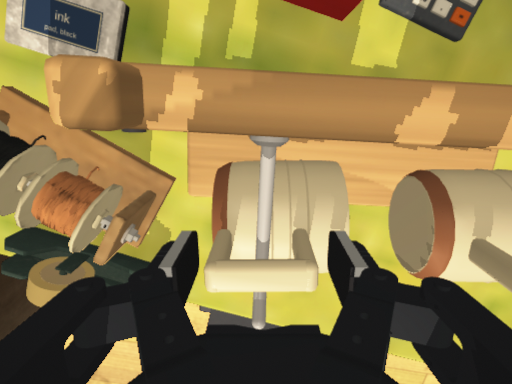

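The crossbar (207–318, row 275) sits centred between the two fingers, and the rod is at column 262. Closing.

Request:
{"method": "move_arm", "body": {
  "plan": "0 0 0 0 0 0 0.045; 0 0 0 0 0 0 0.04; 0 0 0 0 0 0 0.04; 0 0 0 0 0 0 0.04; 0 0 0 0 0 0 0.04",
  "grip_force": 60
}}

```text
time_s: 5.68
position: [0.5131, 0.0748, 0.1328]
tool_rot: [[0.982, 0.191, 0.0], [0.191, -0.982, -0.0], [0.0, 0.0, -1.0]]
ft_force: [0.3, -0.0, -1.8]
grip_width: 0.0471
gripper_force: 61.7
```

Request:
{"method": "move_arm", "body": {
  "plan": "0 0 -0.004 0 0 0 0.04; 0 0 -0.005 0 0 0 0.04; 0 0 -0.005 0 0 0 0.04; 0 0 -0.0035 0 0 0 0.04; 0 0 0 0 0 0 0.04"
}}

```text
time_s: 6.3
position: [0.5132, 0.0748, 0.1505]
tool_rot: [[0.982, 0.191, 0.001], [0.191, -0.982, -0.0], [0.001, 0.0, -1.0]]
ft_force: [-0.3, -0.6, -1.5]
grip_width: 0.0473
gripper_force: 61.7
```

Request:
{"method": "move_arm", "body": {
  "plan": "-0.008 -0.0005 0 0 0 0 0.04; -0.01 -0.0006 0 0 0 0 0.04; -0.01 -0.0006 0 0 0 0 0.04; -0.01 -0.0006 0 0 0 0 0.04; -0.012 -0.0007 0 0 0 0 0.04; -0.014 -0.0008 0 0 0 0 0.04; -0.016 -0.001 0 0 0 0 0.04; -0.014 -0.001 0 0 0 0 0.04"
}}

```text
time_s: 7.3
position: [0.4186, 0.0625, 0.1503]
tool_rot: [[0.982, 0.191, 0.0], [0.191, -0.982, -0.0], [0.0, 0.0, -1.0]]
ft_force: [0.0, -0.5, -1.9]
grip_width: 0.0475
gripper_force: 61.7
```

Run:
```python
from h import *
np.set_printoptions(precision=4,suppress=True)
o=env.observe();print(o['time_s'],o['position'],o['ft_force'],o['gripper_force'])
im,d,c=snap('wrist');cv2.imwrite('pics/wrist3.png',im[:,:,::-1])
np.savez("wrist3.npz",im=im,d=d,**{k:np.array(v) for k,v in c.items()})
S={}
for n in('scene','top'):
    im,d,c=snap(n);S[n]=c
    np.savez(f"{n}3.npz",im=im,d=d,**{k:np.array(v) for k,v in c.items()})
    for r in pinpoint(n,'lens')[:1]:
        u,v=r['pixel'];print(n,r['conf'],u,v,world(c,u,v,med(d,u,v,1)))
```

```text
7.3 [0.4186 0.0625 0.1503] [ 0.008  -0.4784 -1.9386] 61.71202898025513
scene 0.68 314.3 177.7 [ 0.621  -0.3873  0.2236]
top 0.59 308.1 170.6 [ 0.6846 -0.4052  0.011 ]
```

View pics/wrist3.png

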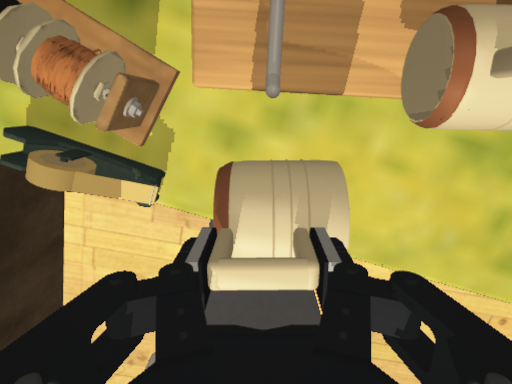

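The mug is in the fingers (rim right, foot left), clear of the hook, and the tall mug is undisturbed. Next I'll aim the wrist camera at the lens from in front to pin down its axis.

Run:
```python
from h import *
o=env.observe();p0,R0=o['position'],o['tool_rot']
a=np.radians(-30);f=np.array([np.cos(a),np.sin(a),0]);p=np.radians(57);up=np.array([0,0,1.])
z=np.sin(p)*f-np.cos(p)*up;x=np.cos(p)*f+np.sin(p)*up;R1=np.c_[x,np.cross(z,x),z]
print(Ro.from_matrix(R0.T@R1).magnitude()*57.3)
Rm=Slerp([0,1],Ro.from_matrix([R0,R1]))(.5).as_matrix();v=[.37,-.09,.25]
rows(p0,R0,v,Rm,6,.04);rows(v,Rm,[.395,-.25,.22],R1,6,.04)
```

```text
69.16778820586495
-0.0131 0.0234 -0.0166 -0.0296 0.0792 0.0546 0.04 ;
-0.0104 0.0245 -0.0168 -0.0296 0.0792 0.0546 0.04 ;
-0.0077 0.0255 -0.0168 -0.0296 0.0792 0.0546 0.04 ;
-0.0050 0.0263 -0.0165 -0.0296 0.0792 0.0546 0.04 ;
-0.0022 0.0270 -0.0160 -0.0296 0.0792 0.0546 0.04 ;
0.0005 0.0275 -0.0153 -0.0296 0.0792 0.0546 0.04 ;
0.0040 0.0250 0.0105 -0.0296 0.0792 0.0546 0.04 ;
0.0045 0.0245 0.0116 -0.0296 0.0792 0.0546 0.04 ;
0.0048 0.0239 0.0127 -0.0296 0.0792 0.0546 0.04 ;
0.0051 0.0232 0.0137 -0.0296 0.0792 0.0546 0.04 ;
0.0052 0.0225 0.0148 -0.0296 0.0792 0.0546 0.04 ;
0.0052 0.0218 0.0159 -0.0296 0.0792 0.0546 0.04 ;
```

Request:
{"method": "move_arm", "body": {
  "plan": "-0.013 0.0234 -0.0166 -0.0296 0.079 0.0546 0.04; -0.0104 0.0245 -0.0168 -0.0296 0.079 0.0546 0.04; -0.0077 0.0255 -0.0168 -0.0296 0.079 0.0546 0.04; -0.005 0.0263 -0.0165 -0.0296 0.079 0.0546 0.04; -0.0022 0.027 -0.016 -0.0296 0.079 0.0546 0.04; 0.0005 0.0275 -0.0153 -0.0296 0.079 0.0546 0.04; 0.004 0.025 0.0105 -0.0296 0.079 0.0546 0.04; 0.0045 0.0245 0.0116 -0.0296 0.079 0.0546 0.04; 0.0048 0.0239 0.0127 -0.0296 0.079 0.0546 0.04; 0.0051 0.0232 0.0137 -0.0296 0.079 0.0546 0.04; 0.0052 0.0225 0.0148 -0.0296 0.079 0.0546 0.04; 0.0052 0.0218 0.0159 -0.0296 0.079 0.0546 0.04"
}}

```text
time_s: 9.05
position: [0.3956, -0.2358, 0.2222]
tool_rot: [[0.511, -0.47, 0.72], [-0.265, -0.883, -0.388], [0.818, 0.008, -0.576]]
ft_force: [0.9, 1.3, -2.1]
grip_width: 0.0474
gripper_force: 62.4
```

Run:
```python
from h import *
np.set_printoptions(precision=4,suppress=True)
o=env.observe();print(o['time_s'],o['position'],o['tool_rot'],o['q'],o['gripper_force'])
im,d,c=snap('wrist');cv2.imwrite('pics/wrist4.png',im[:,:,::-1])
np.savez("wrist4.npz",im=im,d=d,**{k:np.array(v) for k,v in c.items()})
for t in('lens','camera_head'):
    for r in pinpoint('wrist',t)[:2]:
        u,v=r['pixel'];print(t,r['conf'],u,v,world(c,u,v,med(d,u,v,1)))
print(recognise('wrist','lens')[:1])
```

```text
9.05 [ 0.3956 -0.2358  0.2222] [[ 0.5112 -0.4701  0.7195]
 [-0.265  -0.8826 -0.3883]
 [ 0.8176  0.0078 -0.5757]] [-60.8548   0.7929 127.0922  85.9728  26.1285 -16.2038] 62.355133295059204
lens 0.78 281.0 34.6 [ 0.6308 -0.386   0.2067]Traceback (most recent call last):
  File "<stdin>", line 7, in <module>
ValueError: it knows: card_clip, lens, mug_rack, sake_cup, short_mug, short_mug_foot, short_mug_handle, short_mug_mouth, tall_mug
```

View pics/wrist4.png

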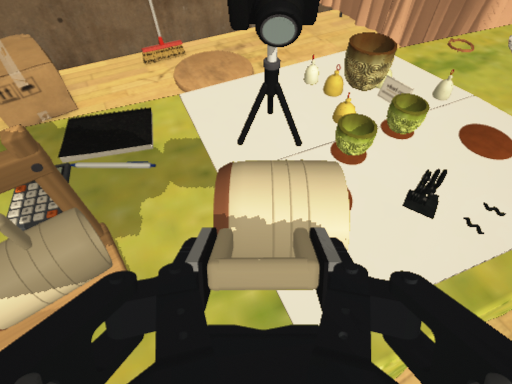

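The lens glass shows at (278,29), facing almost straight into the wrist camera. I'll fit its plane and centre from the depth.

Run:
```python
from h import *
np.set_printoptions(precision=4,suppress=True)
c=dict(np.load('wrist4.npz'));d=c['d'];im=c['im']
print(im[28,250:306:3].tolist()); print((d[28,225:325:4]).round(4)); print(d[0:62:3,278].round(4))
v,u=np.mgrid[0:384,0:512];z=d;W=(np.stack([(u-c['cx'])/c['fx']*z,(v-c['cy'])/c['fy']*z,z],-1)-c['t'])@c['R']
def fit(P):
    for _ in range(5):
        m=P.mean(0);n=np.linalg.svd(P-m)[2][2];e=(P-m)@n;P=P[abs(e)<max(.002,2*e.std())] if len(P)>20 else P
    n=n*-np.sign(n[0]);return len(P),m,n,'yaw',np.degrees(np.arctan2(n[1],n[0])),'tilt',np.degrees(np.arcsin(-n[2])),e.std()
mask=(np.hypot(u-278,v-30)<13)&(d>0);print('glass',fit(W[mask]))
mask=(np.hypot(u-278,v-30)<19)&(d>0);print('disc',fit(W[mask]))
# barrel+body pts
m=(u>225)&(u<322)&(v<55)&(d>.3)&(d<.48);P=W[m];print('all',len(P),P.min(0),P.max(0))
body=m&(np.hypot(u-278,v-30)>30)&(v<26);print('body',body.sum(),fit(W[body]))
```

```text
[[213, 175, 97], [229, 192, 108], [13, 12, 12], [16, 16, 14], [89, 91, 84], [126, 134, 121], [127, 135, 123], [125, 134, 121], [126, 134, 121], [126, 134, 121], [126, 135, 121], [125, 134, 121], [126, 134, 121], [126, 134, 121], [126, 135, 121], [72, 71, 67], [18, 17, 16], [18, 18, 18], [205, 163, 90]]
[2.4085 2.4355 0.3655 0.3659 0.3659 0.365  2.5233 2.513  0.3377 0.337
 0.3348 0.3362 0.3353 0.3352 0.3351 0.3349 0.3352 0.3358 0.3364 0.3385
 2.5033 2.5013 2.5177 2.5256 2.5145]
[0.3187 0.3167 0.3147 0.3139 0.3178 0.3199 0.3231 0.3274 0.3307 0.3334
 0.3383 0.3425 0.346  0.3507 0.3544 0.3606 2.2925 2.2584 2.2223 2.2135
 0.    ]
glass (514, array([ 0.6313, -0.382 ,  0.2122]), array([-0.8129,  0.4605, -0.3566]), 'yaw', np.float64(150.46811793845112), 'tilt', np.float64(20.891849295720842), np.float64(0.0005836840399588314))
disc (1113, array([ 0.6737, -0.4087,  0.1883]), array([-0.4507,  0.0952, -0.8876]), 'yaw', np.float64(168.0687340961675), 'tilt', np.float64(62.57157988486479), np.float64(0.008599181788294026))
all 3198 [ 0.6177 -0.4439  0.1543] [ 0.6905 -0.3411  0.2417]
body 1152 (842, array([ 0.6606, -0.3824,  0.2223]), array([-0.8541,  0.3468, -0.3877]), 'yaw', np.float64(157.89817798865633), 'tilt', np.float64(22.810261949034164), np.float64(0.001600751912398984))
```

Run:
```python
from h import *
np.set_printoptions(precision=4,suppress=True)
c=dict(np.load('wrist4.npz'));d=c['d']
v,u=np.mgrid[0:384,0:512];z=d;W=(np.stack([(u-c['cx'])/c['fx']*z,(v-c['cy'])/c['fy']*z,z],-1)-c['t'])@c['R']
m0=np.array([.6313,-.382,.2122]);n=np.array([-.8129,.4605,-.3566])
ok=(d>0)&(d<.5)&(v<60)
for _ in range(5):
    e=(W-m0)@n;inl=ok&(abs(e)<.003)&(np.linalg.norm(W-m0,axis=-1)<.032);P=W[inl];m=P.mean(0);n=np.linalg.svd(P-m)[2][2];n*=-np.sign(n[0])
    y=np.cross([0,0,1.],-n);y/=np.linalg.norm(y);zz=np.cross(-n,y)
    q=np.c_[(P-m)@y,(P-m)@zz];(cx,cy),(w,h),a=cv2.minAreaRect((q*1e3).astype(np.float32));r=cv2.minEnclosingCircle((q*1e3).astype(np.float32))
    m0=m+y*r[0][0]/1e3+zz*r[0][1]/1e3
    print(len(P),m,m0,n,r,np.ptp(q,0),'yaw',np.degrees(np.arctan2(n[1],n[0])),'tilt',np.degrees(np.arcsin(-n[2])))
g=cv2.inRange(c['im'],(100,110,100),(150,155,140));g[60:]=0
n_,lab,st,ce=cv2.connectedComponentsWithStats(g);k=lab[29,278];print(st[k],ce[k]);u0,v0=ce[k];print(world(c,u0,v0,med(d,u0,v0)))
```

```text
1339 [ 0.6309 -0.3817  0.2148] [ 0.6318 -0.3822  0.2123] [-0.8182  0.4631 -0.3407] ((0.05394573509693146, -2.712536573410034), 26.457687377929688) [0.0519 0.0516] yaw 150.48898177475763 tilt 19.920880338968008
1385 [ 0.6309 -0.3817  0.2153] [ 0.6318 -0.382   0.2125] [-0.8203  0.4648 -0.3332] ((0.18851613998413086, -3.039316415786743), 26.689659118652344) [0.0522 0.0518] yaw 150.46493623524245 tilt 19.461428844298332
1401 [ 0.6309 -0.3816  0.2155] [ 0.6318 -0.382   0.2126] [-0.8209  0.466  -0.3303] ((0.0994296744465828, -3.075035572052002), 26.809791564941406) [0.0522 0.0518] yaw 150.4188765976081 tilt 19.284026281780726
1413 [ 0.6308 -0.3816  0.2157] [ 0.6318 -0.382   0.2126] [-0.8214  0.4666 -0.328 ] ((0.08333655446767807, -3.2083280086517334), 26.810110092163086) [0.0522 0.0518] yaw 150.40075062624632 tilt 19.146132491735173
1415 [ 0.6309 -0.3816  0.2157] [ 0.6318 -0.382   0.2126] [-0.8213  0.467  -0.3276] ((0.06442650407552719, -3.228450298309326), 26.810157775878906) [0.0522 0.0518] yaw 150.37866805607263 tilt 19.124931888159683
[263  17  32  27 671] [278.2101  29.9776]
[ 0.6305 -0.3818  0.2127]
```

```bash
cat >> h.py <<'E'
L=np.array([.6315,-.382,.2126]); D=np.array([-.818,.464,-.339]); D/=np.linalg.norm(D)
def goal(dist):
    y=-D;z=np.array([0,0,-1.]);z=z-(z@y)*y;z/=np.linalg.norm(z);R=np.c_[np.cross(y,z),y,z]
    return L+dist*D-R@np.array([0,.047,.041]),R
E
python3 - <<'E'
from h import *
np.set_printoptions(precision=4,suppress=True)
c=dict(np.load('wrist3.npz'));d=c['d'];v,u=np.mgrid[0:384,0:512]
W=(np.stack([(u-c['cx'])/c['fx']*d,(v-c['cy'])/c['fy']*d,d],-1)-c['t'])@c['R']
P=W[(u>225)&(u<305)&(v>265)&(v<285)];R=np.array([[.982,.191,0],[.191,-.982,0],[0,0,-1]]);print('bar in tool',np.median((P-[.4186,.0625,.1503])@R,axis=0))
Q=(W[(u>215)&(u<355)&(v>170)&(v<225)&(d<.3)]-[.4186,.0625,.1503])@R;print('mug y range',np.percentile(Q,[1,99],axis=0))
o=env.observe();p1,R1=goal(.2);print(goal(.12),Ro.from_matrix(o['tool_rot'].T@R1).magnitude()*57.3)
rows(o['position'],o['tool_rot'],p1,R1,12,.04)
E
```

```text
bar in tool [ 0.0014  0.002  -0.0338]
mug y range [[ 0.0075 -0.0246  0.0047]
 [ 0.0325  0.0474  0.0288]]
(array([ 0.4828, -0.2976,  0.1945]), array([[ 0.4934,  0.8183,  0.295 ],
       [ 0.8698, -0.4642, -0.1673],
       [ 0.    ,  0.3391, -0.9407]])) 93.7959036422796
-0.0022 0.0009 0.0047 0.0388 -0.0403 -0.1244 0.04 ;
-0.0021 0.0008 0.0048 0.0388 -0.0403 -0.1244 0.04 ;
-0.0020 0.0008 0.0048 0.0388 -0.0403 -0.1244 0.04 ;
-0.0019 0.0007 0.0049 0.0388 -0.0403 -0.1244 0.04 ;
-0.0018 0.0007 0.0049 0.0388 -0.0403 -0.1244 0.04 ;
-0.0017 0.0007 0.0049 0.0388 -0.0403 -0.1244 0.04 ;
-0.0016 0.0006 0.0050 0.0388 -0.0403 -0.1244 0.04 ;
-0.0014 0.0007 0.0050 0.0388 -0.0403 -0.1244 0.04 ;
-0.0013 0.0007 0.0051 0.0388 -0.0403 -0.1244 0.04 ;
-0.0012 0.0007 0.0051 0.0388 -0.0403 -0.1244 0.04 ;
-0.0011 0.0008 0.0051 0.0388 -0.0403 -0.1244 0.04 ;
-0.0010 0.0008 0.0051 0.0388 -0.0403 -0.1244 0.04 ;
```

Request:
{"method": "move_arm", "body": {
  "plan": "-0.0022 0.0008 0.0048 0.0388 -0.0403 -0.1244 0.04; -0.0021 0.0008 0.0048 0.0388 -0.0403 -0.1244 0.04; -0.002 0.0008 0.0048 0.0388 -0.0403 -0.1244 0.04; -0.0019 0.0007 0.0049 0.0388 -0.0403 -0.1244 0.04; -0.0018 0.0007 0.0049 0.0388 -0.0403 -0.1244 0.04; -0.0017 0.0007 0.0049 0.0388 -0.0403 -0.1244 0.04; -0.0016 0.0006 0.005 0.0388 -0.0403 -0.1244 0.04; -0.0014 0.0007 0.005 0.0388 -0.0403 -0.1244 0.04; -0.0013 0.0007 0.0051 0.0388 -0.0403 -0.1244 0.04; -0.0012 0.0007 0.0051 0.0388 -0.0403 -0.1244 0.04; -0.0011 0.0008 0.0051 0.0388 -0.0403 -0.1244 0.04; -0.001 0.0008 0.0051 0.0388 -0.0403 -0.1244 0.04"
}}

```text
time_s: 10.65
position: [0.4172, -0.26, 0.1689]
tool_rot: [[0.49, 0.822, 0.291], [0.872, -0.459, -0.174], [-0.009, 0.339, -0.941]]
ft_force: [0.4, -0.5, -1.9]
grip_width: 0.0471
gripper_force: 62.3
```

Run:
```python
from h import *
np.set_printoptions(precision=4,suppress=True)
o=env.observe();p1,R1=goal(.12);print(o['time_s'],o['position'],o['q'],o['ft_force'],Ro.from_matrix(o['tool_rot'].T@R1).as_rotvec())
rows(o['position'],o['tool_rot'],p1,R1,6,.04)
```

```text
10.65 [ 0.4172 -0.26    0.1689] [-49.0569  12.3025 103.1423   8.4672  45.9916 -24.6882] [ 0.3722 -0.512  -1.9446] [-0.0005  0.0075  0.0066]
-0.0002 0.0133 0.0002 -0.0001 0.0013 0.0011 0.04 ;
-0.0001 0.0133 0.0002 -0.0001 0.0013 0.0011 0.04 ;
-0.0001 0.0133 0.0002 -0.0001 0.0013 0.0011 0.04 ;
-0.0001 0.0133 0.0002 -0.0001 0.0013 0.0011 0.04 ;
-0.0001 0.0133 0.0002 -0.0001 0.0013 0.0011 0.04 ;
-0.0001 0.0133 0.0002 -0.0001 0.0013 0.0011 0.04 ;
```

Request:
{"method": "move_arm", "body": {
  "plan": "0 0.012 0 0 0.0013 0.0011 0.04; 0 0.016 0 0 0.0013 0.0011 0.04; 0 0.016 0 0 0.0013 0.0011 0.04; 0 0.014 0 0 0.0013 0.0011 0.04; 0 0.012 0 0 0.0013 0.0011 0.04; 0 0.0095 0.001 0 0.0013 0.0011 0.04; 0 0 0 0 0 0 0.04; 0 0 0 0 0 0 0.04"
}}

```text
time_s: 11.65
position: [0.4827, -0.296, 0.1942]
tool_rot: [[0.495, 0.816, 0.299], [0.869, -0.468, -0.161], [0.008, 0.34, -0.94]]
ft_force: [-1.0, -0.0, -1.4]
grip_width: 0.047
gripper_force: 62.3
```

Run:
```python
from h import *
np.set_printoptions(precision=4,suppress=True)
o=env.observe();p1,R1=goal(.12);print(o['time_s'],o['position'],p1,o['qvel'],o['ft_force'],o['gripper_force'],Ro.from_matrix(o['tool_rot'].T@R1).as_rotvec(),o['tool_rot'].T@(p1-o['position']))
for n in('scene','top'):
    im,d,c=snap(n);cv2.imwrite(f'pics/{n}5.png',im[:,:,::-1])
    for t,X in(('lens',L),('short_mug_mouth',L+.12*D),('short_mug_foot',L+.194*D)):
        r=pinpoint(n,t)[:1];print(n,t,proj(c,X),[(np.array(q['pixel']),round(q['conf'],2)) for q in r])
a=cv2.imread('pics/scene5.png')[120:270,230:430];b=cv2.imread('pics/top5.png')[120:270,230:430]
cv2.imwrite('pics/m5.png',np.hstack([cv2.resize(i,(400,300),interpolation=cv2.INTER_CUBIC) for i in(a,b)]))
```

```text
11.65 [ 0.4827 -0.296   0.1942] [ 0.4828 -0.2976  0.1945] [-0.1246 -0.1552  0.1657  0.0245 -0.0423 -0.1616] [-1.0023 -0.0304 -1.3968] 62.314960956573486 [ 0.0007 -0.0071 -0.0043] [-0.0014  0.0009 -0.0001]
scene lens [314.319 178.619] [(array([313.9, 177.6]), 0.96)]
scene short_mug_mouth [279.5276 200.2517] [(array([280. , 199.7]), 0.87)]
scene short_mug_foot [257.7328 213.8034] [(array([256.3, 213.1]), 0.57)]
top lens [309.9898 170.2099] [(array([307.4, 173.5]), 0.92)]
top short_mug_mouth [290.6038 204.3325] [(array([293.5, 203.5]), 0.61)]
top short_mug_foot [278.9534 224.8392] [(array([280.1, 223.3]), 0.74)]
```

View pics/m5.png

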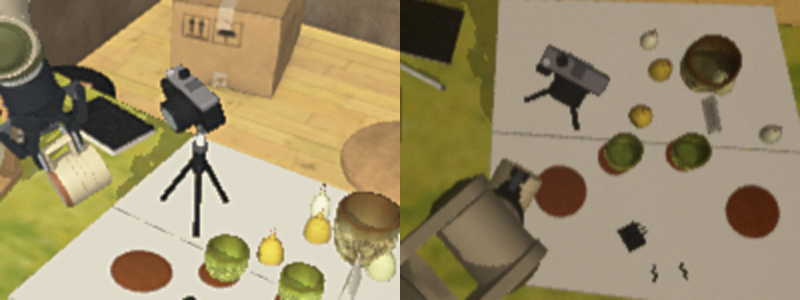

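The mug's mouth faces the lens in both views, with its rim at about (280,200) in the scene picture. The measured points agree with the target to 1–3 px. I'll let it settle and hand in.

Request:
{"method": "move_arm", "body": {
  "plan": "0 0 0 0 0 0 0.04; 0 0 0 0 0 0 0.04; 0 0 0 0 0 0 0.04; 0 0 0 0 0 0 0.04"
}}

```text
time_s: 12.55
position: [0.483, -0.2962, 0.1944]
tool_rot: [[0.494, 0.816, 0.3], [0.869, -0.467, -0.162], [0.008, 0.34, -0.94]]
ft_force: [-0.4, 0.6, -0.8]
grip_width: 0.0469
gripper_force: 62.3
```

```bash
python3 -c "
from h import *
print(env.observe()['qvel'],env.observe()['gripper_force']);print(env.close_job())"
```

```text
[ 0.00338707  0.03400496  0.1089593  -0.02463696  0.06368867 -0.0029269 ] 62.31464982032776
the job is handed in; nothing more can be done
None
```

The short mug is off its hook and held still about 12 cm in front of the lens, mouth tipped up to face it squarely; the job is handed in at about 12.6 s, but no verdict was returned.

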